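Roll the bar stock into the V-block for sawing ring blanks

ROBOT

A 6-joint arm with a two-finger parallel gripper is mounted at the origin on the work surface. World frame = base frame: x ahead of the robot, y to its left, z up, the work surface at z = 0. Lengths are in m, angles in rad, forces in N, time in s.
With the tool pointing down it reaches from about 0.275 to 0.75 m from the base axis. Payload 10.2 kg.
Tool frame: the origin (TCP) lies at the very end of the fingers, on their centre line; the grasp point (between the pads) lies 19 mm behind it; z points along the fingers, y is the direction in which the jaws open and shut (so a half turn about z gives the same grasp; the last joint's range is limited). The gripper opens to 88 mm and grips with 3 to 60 N. Pads are 18 mm wide; open, the fingers measure 123 mm over their backs; the gripper's body (75 mm by 187 mm) begins 45 mm behind the grasp point.
Start: joints at [0.881, 0.313, 1.498, -0, 1.331, -0.223], TCP at [0.236, 0.469, 0.217] pointing down, gripper open.
Joint ranges: [-2.94, 2.94], [-0.97, 2.17], [0.19, 2.56], [-1.23, 4.37], [0.02, 3.11], [-2.88, 2.88]. Speed limits (rad/s): [2.39, 2.39, 3.01, 3.14, 3.14, 3.14].

INTERFACE

Orientations are given as a unit quaternion [x, y, z, w].
In Python, from workcell import env gives the robot as it stands. Calls block until the motion is done:
- env.move_to(position, orientation): joint-space move of the TCP to a pose.
- env.movel(position, ori=None, velocity=0.15): straight line of the TCP; ori=None keeps the orientation; velocity is the mean speed in m/s.
- env.move_joints(angles): joint-space move.
- env.gripper_to(opening): finger opening in m; the grip force is fixed at half the most; returns when the fingers have stopped.
- env.wait(seconds).
- env.ik(position, orientation): joint angles nearest the present ones, or None.
- env.get_state(): the state.
- env.get_image(name): name is "side" or "top" or "wrist"; returns a dict with "img" (400x640x3 uint8, blue, green, red), "fx", "fy", "cx", "cy" (pixels), "R" (3x3) and "t" (3): a world point X has camera coordinates R X + t. Camera axes: x right, y down, z forward; pixel columns grow to the right and rows downward; lengths in m; the calibration is good to about 2 mm. A picture is of the moment at which its call begins. There is no depth.
A pose or a line that the arm cannot do raises env.PlanningError and nothing moves.
- env.finish_job(): hands the job in, once; it reports no verdict.
The state is a dict: "time": time; "qpos": joint angles; "qd": joint speeds; "effort": joint torques, N m; "eef_pos": TCP position; "tool_rot": TCP orientation; "wrist_force": force on the tool from outside, world axes, zero at the start; "torque": the same for the moment, N m; "width": finger opening in m.
Only numpy, scipy, OpenCV 4.12 (cv2) and the standard library are available. Lean on these libraries where they do the work, as an engineer would, in place of code of your own. Each camera call takes 0.05 s, during which the arm holds its last target.

TASK

The long aluminium round bar lies loose on the jeweller's bench. With your fingers, roll it along the bench by its side, up the lead-in ramp and into the groove of the wooden V-block, then push on its end so that it slides along the groove until its other end is fully home against the steel end stop. Do not pick the bar up, and leave the other things on the bench where they are.

Things in the scene. Friction and masses are not known exactly. Their poses are not given: they have to be found in the camera images.
- bar_center (a point): Centre of the solid aluminium round bar, 36 mm in diameter and 150 mm long, about 0.4 kg, lying on the bench (centre 18 mm above it). Its own y axis runs along the bar; x and z turn with it as it rolls. Its surface is smooth (friction about 0.4). It is free to roll and can run on a little ahead of a push.
- seat (a point): Place of the bar's centre when fully home: bar in the bottom of the groove, end against the stop, 23.5 mm above the bench. Axes: z up, y along the groove, x across it; the bar comes in from the -x side, rolling towards +x. At the start the bar lies on the -x side within 0.12 rad of parallel, its centre at y = +45 to +70 mm, so that rolled straight in it clears the stop, which is at -y.
- vblock: Fixed dark wooden V-block with a metal-lined groove, 190 mm long along its y (from -70 mm, the stop, to +120). Origin on the bench below the axis of a bar in the groove; axes as the seat's. Ramp from the bench at x = -75 up to the lip, 9 mm high at x = -11 mm; groove bottom 1 mm high at x = +3; far side climbs at 45 degrees to 27 mm high at x = +29; flat top to x = +53.
- ramp_foot (a point): Middle of the ramp's lower edge, flush with the bench; the ramp is 190 mm wide (95 mm to either side along y) and rises at 8 degrees towards +x.
- stop_face (a point): Point on the inner face of the steel end stop, on the axis of a bar in the groove. The stop closes the -y end of the groove: 40 mm high, 12 mm thick, from x = -18 to +42 mm. The bar slides towards -y to meet it, which takes 1 to 4 N; when home, its free +y end is still in the groove, 40 mm short of the block's open end, and stands well above the lip.
- offcut: Bystander: short upright offcut of the same round bar, 36 mm in diameter, 45 mm tall, standing beyond the far side of the V-block. Origin at the centre of its underside.
- doming_block: Bystander: 50 mm steel cube beside the path of the bar. Origin at the centre of its underside.
- ring_blank: Bystander: brass ring lying flat, 25 mm outside diameter, 8 mm high. Origin at the centre of its underside.
- jar: Bystander: white jar, 60 mm in diameter, 85 mm tall. Origin at the centre of its underside.
- file_pot: Bystander: black pot of needle files, 76 mm in diameter, 160 mm tall in all. Origin at the centre of its underside.
- handpiece: Bystander: black rotary handpiece, 160 mm long, 28 mm thick, lying along its x axis. Origin under its middle.
- wedge: Bystander: small plywood block, 70 x 35 x 25 mm. Origin at the centre of its underside.
- bar: The same round bar as a body (origin at its centre).
There are look-alikes about, which are no part of the job. Of the things that look like the bar, the largest one is meant.

How it is judged:
By the outcome, as a careful person would: the job done as asked, in the order asked, and still so for the second after the job is handed in, with the robot touching nothing.
It also fails if it takes over 64 s, if anything falls off the work surface, if the arm or the gripper's body presses on something with over 40 N, if the wrist force passes 120 N, or if a joint passes its speed limit or range.

## Working session

There is one attempt and no reset: what is moved stays moved. The work goes in short steps, each a Python script; the robot and the scene stay as the last script left them, time stands still between calls to the robot, and variables do not carry over. Pictures are saved under pics/ and viewed, and the job is handed in when it is done.

```bash
ls; mkdir -p pics
python3 - <<'E'
from workcell import env
import cv2
for n in ("top","side","wrist"):
    d=env.get_image(n); cv2.imwrite(f"pics/{n}0.png",d["img"])
    print(n,d["fx"],d["fy"],d["cx"],d["cy"],d["R"],d["t"])
print(env.get_state())
E
```

```text
pics
top 372.511577164392 372.511577164392 317.44289714600524 197.38215742874576 [[-2.81715298e-02 -9.99602719e-01 -8.76876988e-04]
 [-9.85797066e-01  2.79277196e-02 -1.65602498e-01]
 [ 1.65561197e-01 -3.80085296e-03 -9.86192194e-01]] [-0.00777406  0.59731419  1.01457333]
side 479.5947156848125 479.5947156848125 314.7032322894141 199.01888394029822 [[ 0.80234844 -0.59675295 -0.01108577]
 [-0.39015678 -0.51033816 -0.76637631]
 [ 0.45167983  0.61922602 -0.64229624]] [-0.48075519  0.25000218  0.92611245]
wrist 292.42723918145145 292.42723918145145 319.5796614067235 198.6905572622531 [[ 4.49985394e-01  8.93035535e-01 -8.23898425e-04]
 [ 8.56491014e-01 -4.31309643e-01  2.83540359e-01]
 [ 2.52856261e-01 -1.28294682e-01 -9.58959950e-01]] [-0.52460449 -0.03895553  0.39005297]
{'time': 0.15, 'qpos': array([ 8.80573441e-01,  3.13292206e-01,  1.49822738e+00, -2.27807826e-05,
        1.33097708e+00, -2.23410382e-01]), 'qd': array([-2.11283473e-03, -2.16864365e-03, -7.79954247e-04, -1.68056365e-05,
       -1.06015759e-03,  4.51937431e-05]), 'effort': array([ 1.62422893e-03, -4.02304351e+01, -2.52317333e+01,  6.94559421e-02,
        3.43525736e-02, -8.57795635e-05]), 'eef_pos': array([0.23616901, 0.46866763, 0.21662077]), 'tool_rot': array([ 2.31290087e-01,  9.72884727e-01, -4.10535775e-04, -1.89447115e-04]), 'wrist_force': array([ 0.34066115, -0.09309945,  0.0847178 ]), 'torque': array([0.06022586, 0.02175414, 0.0569018 ]), 'width': 0.08819401006117915}
```

View pics/top0.png

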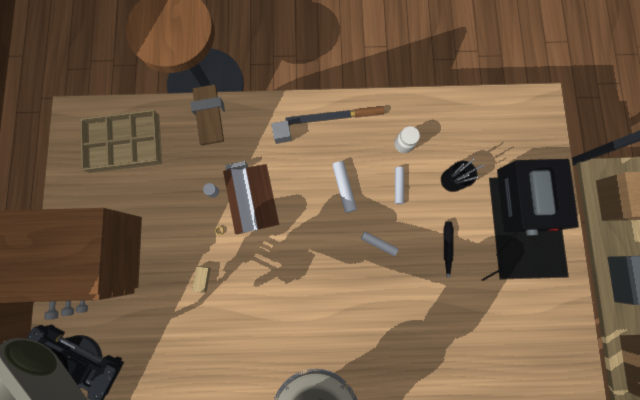

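View pics/side0.png

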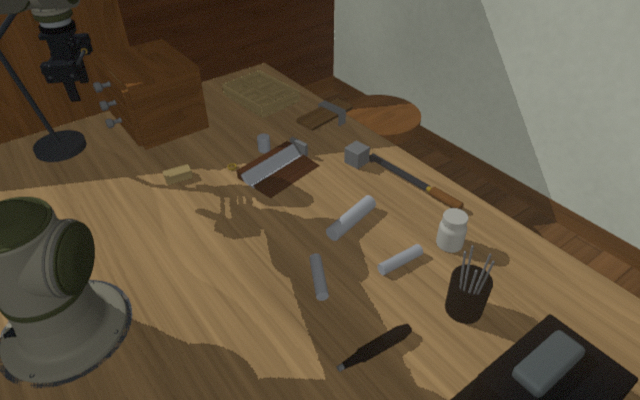

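View pics/wrist0.png

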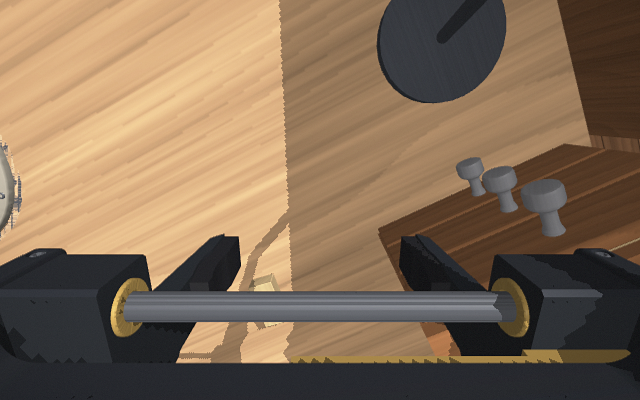

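Run:
```python
import cv2
a=cv2.imread("pics/top0.png")[145:245,190:370]
cv2.imwrite("pics/topz.png",cv2.resize(a,None,fx=4.4,fy=4.4,interpolation=cv2.INTER_CUBIC))
a=cv2.imread("pics/side0.png")[130:250,220:400]
cv2.imwrite("pics/sidez.png",cv2.resize(a,None,fx=4.4,fy=4.4,interpolation=cv2.INTER_CUBIC))
```

```text
(no output)
```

View pics/topz.png

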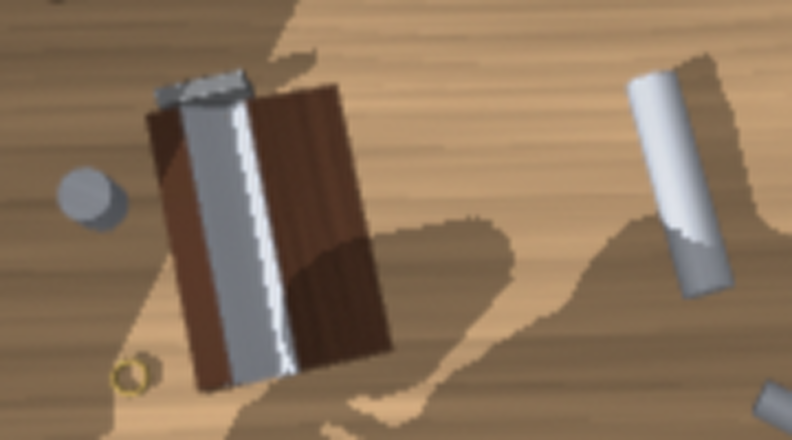

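View pics/sidez.png

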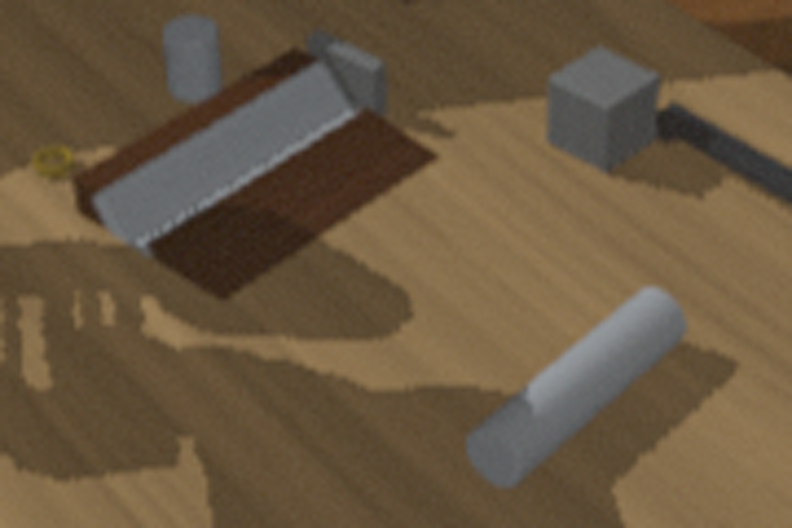

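```bash
cat > h.py <<'E'
import numpy as np, cv2, json
from scipy.optimize import least_squares
from scipy.spatial.transform import Rotation as Rot
def cam(env,n): return env.get_image(n)
def ray(c,u,v,z):
    d=np.array(c["R"]).T@np.array([(u-c["cx"])/c["fx"],(v-c["cy"])/c["fy"],1]); o=-np.array(c["R"]).T@np.array(c["t"])
    return o+d*(z-o[2])/d[2]
def proj(c,X):
    p=np.array(c["R"])@np.asarray(X)+np.array(c["t"]); return np.array([c["fx"]*p[0]/p[2]+c["cx"],c["fy"]*p[1]/p[2]+c["cy"]])
E
python3 - <<'E'
from h import *
from workcell import env
T=env.get_image("top");S=env.get_image("side")
for c in(T,S): print(-np.array(c["R"]).T@np.array(c["t"]))
t=lambda u,v:(190+(u+.5)/4.4-.5,145+(v+.5)/4.4-.5)
s=lambda u,v:(220+(u+.5)/4.4-.5,130+(v+.5)/4.4-.5)
f1=ray(T,*t(338,86),0);f2=ray(T,*t(392,350),0)
g1=ray(S,*s(437,155),0);g2=ray(S,*s(225,297),0)
print("foot corners top",f1,f2,np.linalg.norm(f1-f2));print("side",g1,g2,np.linalg.norm(g1-g2))
b=[ray(T,*t(*p),.027) for p in((148,115),(200,392))];print("back",b)
# pose fit: obs (cam, local pt, px)
# block y from -70(stop) ..+120
obs=[(T,(-.075,-.070,0),t(338,86)),(T,(-.075,.120,0),t(392,350)),(T,(.053,-.070,.027),t(148,115)),(T,(.053,.120,.027),t(200,392)),
(S,(-.075,-.07,0),s(437,155)),(S,(-.075,.12,0),s(225,297)),(S,(.053,.120,.027),s(77,182)),(T,(-.011,-.07,.009),t(249,100)),(T,(-.011,.12,.009),t(299,372))]
def W(p,l): 
    c,q=np.cos(p[2]),np.sin(p[2]);return np.array([p[0]+c*l[0]-q*l[1],p[1]+q*l[0]+c*l[1],l[2]])
r=least_squares(lambda p:np.concatenate([proj(c,W(p,l))-np.array(x) for c,l,x in obs]),[.5,.2,1.6])
print("vblock",r.x,r.fun.reshape(-1,2).round(1))
# bar axis
m=lambda a,b:((a[0]+b[0])/2,(a[1]+b[1])/2)
e1=ray(T,*t(*m((628,88),(675,72))),.018);e2=ray(T,*t(*m((685,298),(733,287))),.018)
print("bar top",e1,e2,(e1+e2)/2,np.linalg.norm(e1-e2),np.arctan2(*(e2-e1)[[1,0]]))
h1=ray(S,*s(663,312),.018);h2=ray(S,*s(499,458),.018)
print("bar side",h1,h2,(h1+h2)/2,np.linalg.norm(h1-h2))
np.save("vb.npy",r.x)
p=r.x
for e in(e1,e2,(e1+e2)/2,h1,h2):
    d=e[:2]-p[:2];c,q=np.cos(p[2]),np.sin(p[2]);print("local",c*d[0]+q*d[1],-q*d[0]+c*d[1])
for nm,c,px in(("cube",T,(281,126)),("smallbar",T,(400,185)),("jar",T,(405,142)),("cyl",T,(379,243)),("ring",T,(221,230)),("offcut",T,(209,189))):print(nm,ray(c,*px,.02))
E
```

```text
[ 0.42063759 -0.02059635  1.0994742 ]
[ 0.0649669  -0.73277936  0.78110475]
foot corners top [0.71193456 0.1272286  0.        ] [0.52819341 0.09194792 0.        ] 0.1870976600090213
side [0.71155897 0.13145482 0.        ] [0.52965935 0.09447438 0.        ] 0.18562064855979596
back [array([0.68834875, 0.25129658, 0.027     ]), array([0.5016169 , 0.21480828, 0.027     ])]
vblock [0.62997167 0.1870903  1.76716479] [[ 0.  -0.4]
 [ 0.6  0.4]
 [-0.5  0. ]
 [-0.3 -0.1]
 [ 1.4  0.5]
 [ 0.   1.3]
 [-0.6 -0.9]
 [-1.   0.2]
 [ 0.  -0. ]]
bar top [ 0.70531257 -0.08821551  0.018     ] [ 0.55878448 -0.12102076  0.018     ] [ 0.63204853 -0.10461814  0.018     ] 0.15015546727378473 -2.9213409910109362
bar side [ 0.70695987 -0.08488871  0.018     ] [ 0.56132988 -0.12119678  0.018     ] [ 0.63414488 -0.10304275  0.018     ] 0.15008787995417022
local -0.2847145558310979 -0.020178354424512934
local -0.28830040805684726 0.1299342899996785
local -0.28650748194397263 0.05487796778758277
local -0.2817730918671399 -0.022443088367326905
local -0.288969675682044 0.12747215732347159
cube [0.82468228 0.07966152 0.02      ]
smallbar [ 0.63203013 -0.26960306  0.02      ]
jar [ 0.76352317 -0.29322642  0.02      ]
cyl [ 0.4637311  -0.19814362  0.02      ]
ring [0.51400799 0.25717496 0.02      ]
offcut [0.63598547 0.29434899 0.02      ]
```

```bash
cat >> h.py <<'E'
P=np.load("vb.npy")
def w(x,y,z):
    c,q=np.cos(P[2]),np.sin(P[2]);return [P[0]+c*x-q*y,P[1]+q*x+c*y,z]
def loc(X):
    c,q=np.cos(P[2]),np.sin(P[2]);d=np.asarray(X)[:2]-P[:2];return np.array([c*d[0]+q*d[1],-q*d[0]+c*d[1]])
def quat(flip=False):
    ty=np.array(w(0,1,0))-np.array(w(0,0,0)); ty*= -1 if flip else 1
    tz=np.array([0,0,-1.]); return Rot.from_matrix(np.column_stack([np.cross(ty,tz),ty,tz])).as_quat()
def show(env,tag):
    T=env.get_image("top");S=env.get_image("side")
    a=cv2.resize(T["img"][145:245,190:370],None,fx=4.4,fy=4.4,interpolation=cv2.INTER_CUBIC)
    b=cv2.resize(S["img"][110:250,220:400],None,fx=4.4,fy=4.4,interpolation=cv2.INTER_CUBIC)
    cv2.imwrite(f"pics/t_{tag}.png",a);cv2.imwrite(f"pics/s_{tag}.png",b)
def st(env):
    s=env.get_state();print(round(s["time"],2),"tcp loc",loc(s["eef_pos"]).round(4),s["eef_pos"].round(4),"F",s["wrist_force"].round(2),s["qpos"].round(2))
E
python3 - <<'E'
from h import *
from workcell import env
for f in(0,1):
    print(env.ik(w(-.345,.055,.12),quat(f)))
q=min((x for x in(quat(0),quat(1)) if env.ik(w(-.345,.055,.12),x) is not None),key=lambda x:np.abs(env.ik(w(-.345,.055,.12),x)-env.get_state()["qpos"]).max())
np.save("q.npy",q)
env.move_to(w(-.345,.055,.12),q);st(env)
env.movel(w(-.345,.055,.009),velocity=.1);st(env);show(env,"a")
E
```

```text
[-4.22909321e-01  6.98210298e-01  1.15417094e+00 -4.44089210e-16
  1.28921142e+00  2.52231487e+00]
[-4.22909321e-01  6.98210298e-01  1.15417094e+00 -4.44089210e-16
  1.28921142e+00 -6.19277783e-01]
2.92 tcp loc [-0.3442  0.0546] [ 0.6435 -0.1611  0.1202] F [-0.07 -1.16 -0.66] [-0.42  0.7   1.15  0.    1.29 -0.62]
4.18 tcp loc [-0.3452  0.0546] [ 0.6438 -0.1622  0.0098] F [ 0.82 -1.08 -0.39] [-0.42  0.82  1.24 -0.    1.08 -0.62]
```

View pics/s_a.png

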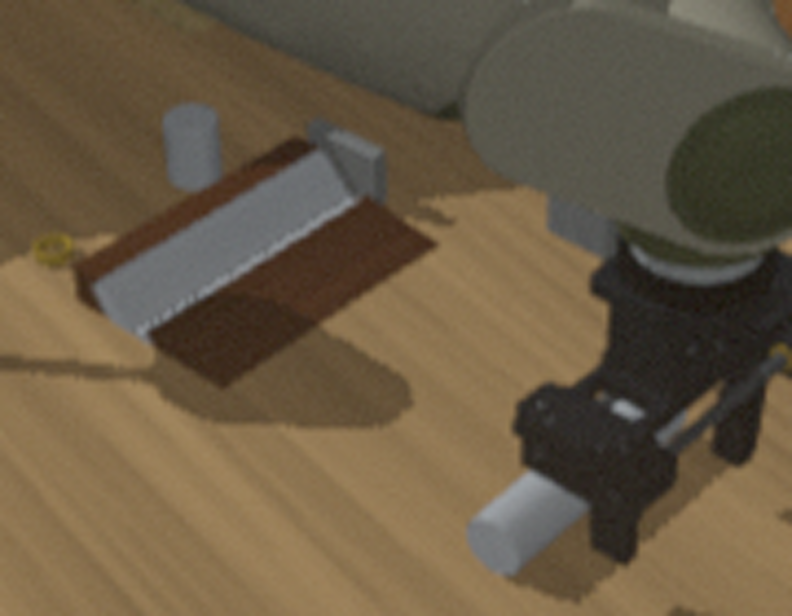

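View pics/t_a.png

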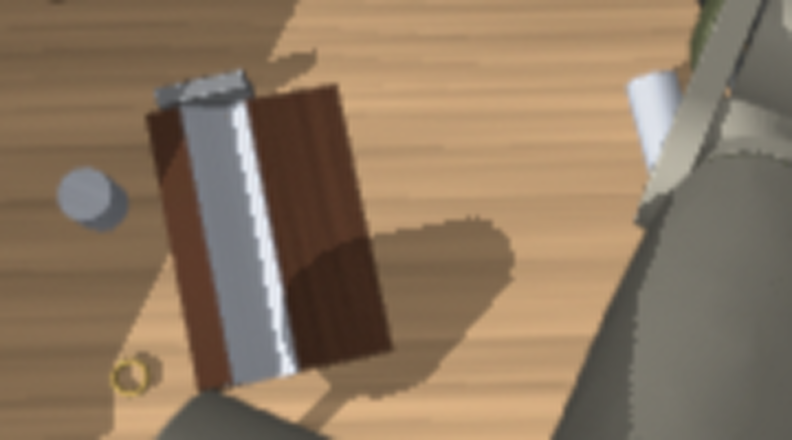

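Both fingers stand behind the bar in the side view, near pixels (615,540) and (740,440), and nothing is touched yet. Next I roll it towards the ramp.

Run:
```python
from h import *
from workcell import env
env.movel(w(-.115,.055,.013),velocity=.06);st(env);show(env,"b")
```

```text
8.27 tcp loc [-0.1151  0.055 ] [0.5985 0.0635 0.013 ] F [1.06 0.84 0.7 ] [-0.09  0.7   1.46 -0.    0.98 -0.29]
```

View pics/s_b.png

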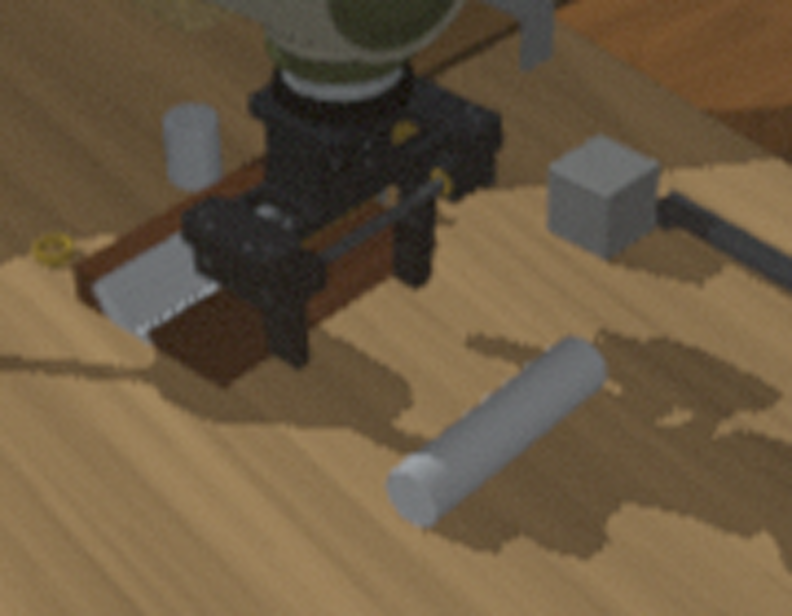

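View pics/t_b.png

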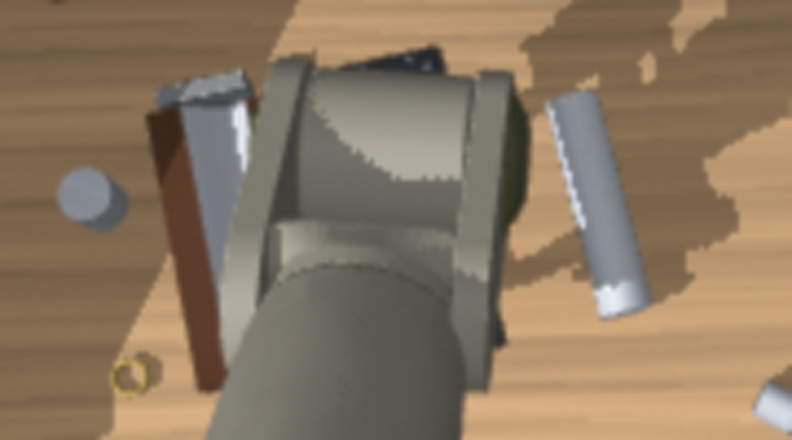

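The bar is behind the fingers now: in the side view its near end is at about (415,490), while the finger tips are at about (295,360). It moved about 65 mm and did not stay ahead of the fingers. I check whether it is still moving, and take the wrist view.

Run:
```python
from h import *
from workcell import env
st(env);print(env.get_state()["width"]);show(env,"c")
d=env.get_image("wrist");cv2.imwrite("pics/w_c.png",d["img"])
```

```text
8.37 tcp loc [-0.115  0.055] [0.5984 0.0635 0.013 ] F [-0.33 -0.46 -0.67] [-0.09  0.7   1.46 -0.    0.98 -0.29]
0.08811863695720273
```

View pics/s_c.png

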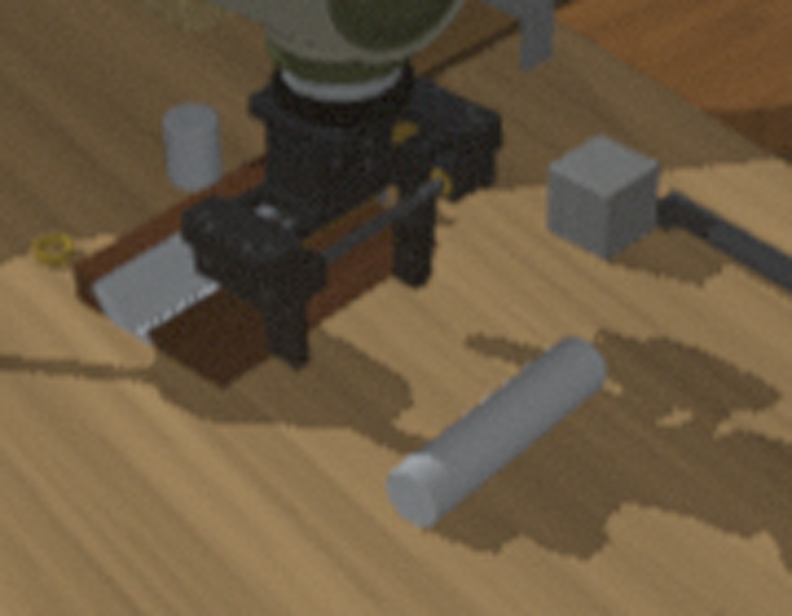

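View pics/w_c.png

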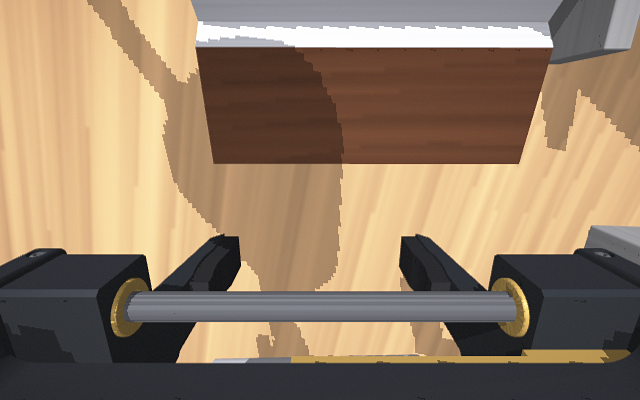

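```bash
python3 - <<'E'
from h import *
from workcell import env
T=env.get_image("top");S=env.get_image("side")
t=lambda u,v:(190+(u+.5)/4.4-.5,145+(v+.5)/4.4-.5)
s=lambda u,v:(220+(u+.5)/4.4-.5,110+(v+.5)/4.4-.5)
e=[loc(ray(T,*t(*p),.018)) for p in((573,100),(625,312))];print("top",e)
e=[loc(ray(S,*s(*p),.018)) for p in((583,362),(415,490))];print("side",e)
x=np.mean([k[0] for k in e]);print(x)
env.movel(w(-.115,.055,.07),velocity=.2)
env.movel(w(x-.056,.05,.07),velocity=.2)
env.movel(w(x-.056,.05,.010),velocity=.12);st(env)
env.movel(w(x-.020,.05,.010),velocity=.03);st(env);show(env,"d")
env.movel(w(x-.010,.05,.010),velocity=.03);st(env);show(env,"e")
E
python3 -c "
import cv2,numpy as np
cv2.imwrite('pics/se.png',cv2.resize(np.vstack([cv2.imread(f'pics/s_{k}.png')[200:] for k in 'de']),None,fx=.7,fy=.7))"
```

```text
top [array([-0.22958119, -0.01845098]), array([-0.2308706 ,  0.13018776])]
side [array([-0.22708749, -0.01924752]), array([-0.22758452,  0.12452911])]
-0.22733600426489126
10.69 tcp loc [-0.2833  0.0496] [ 0.6366 -0.1004  0.0106] F [-0.46 -0.22  0.32] [-0.34  0.78  1.31  0.    1.05 -0.53]
12.04 tcp loc [-0.2476  0.0499] [ 0.6293 -0.0655  0.0102] F [-0.41 -0.42  2.17] [-0.29  0.76  1.36 -0.    1.02 -0.48]
12.62 tcp loc [-0.2383  0.0499] [ 0.6275 -0.0564  0.012 ] F [-5.94 -4.57 17.71] [-0.27  0.75  1.37 -0.    1.02 -0.47]
```

View pics/se.png

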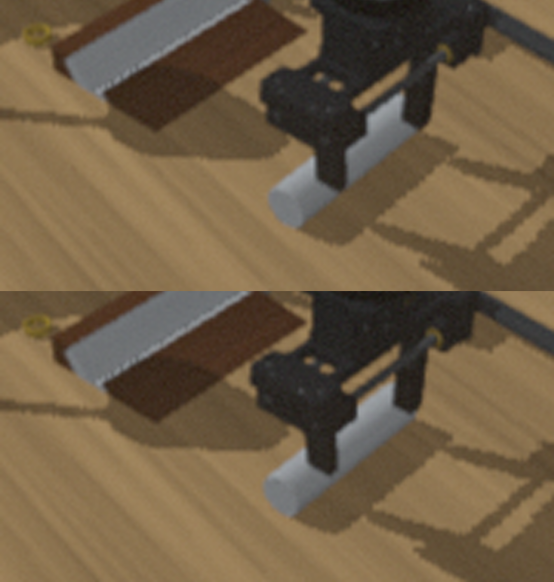

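Run:
```python
from h import *
from workcell import env
S=env.get_image("side")
p=env.get_state()["eef_pos"];l=loc(p);print(l,p)
im=S["img"].copy()
k=6;im=cv2.resize(im[170:240,270:380],None,fx=k,fy=k,interpolation=cv2.INTER_CUBIC)
for z,col in((.012,(0,0,255)),(.035,(0,255,0))):
  for y in(-.061,-.044,.044,.061):
    for x in(-.009,.009):
      u,v=proj(S,w(l[0]+x,l[1]+y,z)); cv2.circle(im,(int((u-270+.5)*k),int((v-170+.5)*k)),3,col,-1)
for y in(-.02,.13):
  u,v=proj(S,w(-.2275,y,.018));cv2.circle(im,(int((u-270+.5)*k),int((v-170+.5)*k)),4,(255,0,0),-1)
cv2.imwrite("pics/f.png",im);print(env.get_state()["wrist_force"])
```

```text
[-0.23839001  0.04990633] [ 0.62753647 -0.05645539  0.01199381]
[-5.94674032 -4.14601826 16.90649645]
```

View pics/f.png

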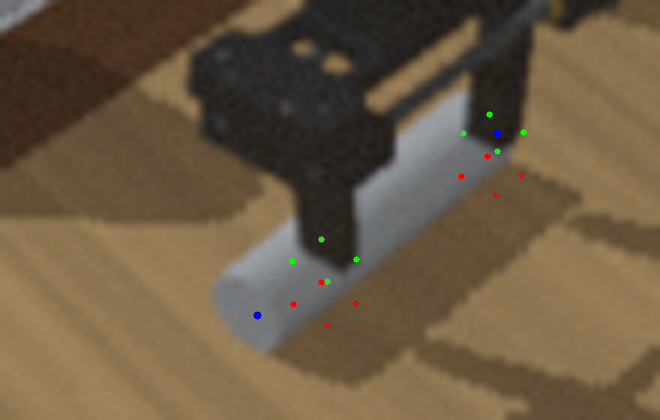

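The picture shows why. With the gripper open, the finger tips sit about 23 mm above the nominal TCP, so they rode over the bar. Closed fingers should end at the TCP, so I back off, close the gripper and check that.

Run:
```python
from h import *
from workcell import env
env.movel(w(-.2384,.05,.045),velocity=.2)
env.movel(w(-.29,.054,.045),velocity=.2)
env.gripper_to(0.0)
st(env);print(env.get_state()["width"])
S=env.get_image("side");T=env.get_image("top");cv2.imwrite("pics/t_g.png",cv2.resize(T["img"][145:245,190:370],None,fx=4.4,fy=4.4))
p=env.get_state()["eef_pos"];l=loc(p)
k=6;im=cv2.resize(S["img"][160:240,270:380],None,fx=k,fy=k,interpolation=cv2.INTER_CUBIC)
for y in(-.0175,.0175):
    for x in(-.009,.009):
      u,v=proj(S,w(l[0]+x,l[1]+y,p[2])); cv2.circle(im,(int((u-270+.5)*k),int((v-160+.5)*k)),3,(0,0,255),-1)
for x in(-.2275,-.22):
 for y in(-.02,.13):
  u,v=proj(S,w(x,y,.018));cv2.circle(im,(int((u-270+.5)*k),int((v-160+.5)*k)),4,(255,0,0),-1)
cv2.imwrite("pics/g.png",im)
```

```text
14.81 tcp loc [-0.29   0.054] [ 0.6336 -0.1079  0.045 ] F [-0.29  0.7   0.3 ] [-0.35  0.73  1.3   0.    1.11 -0.55]
0.0003382398181636485
```

View pics/g.png

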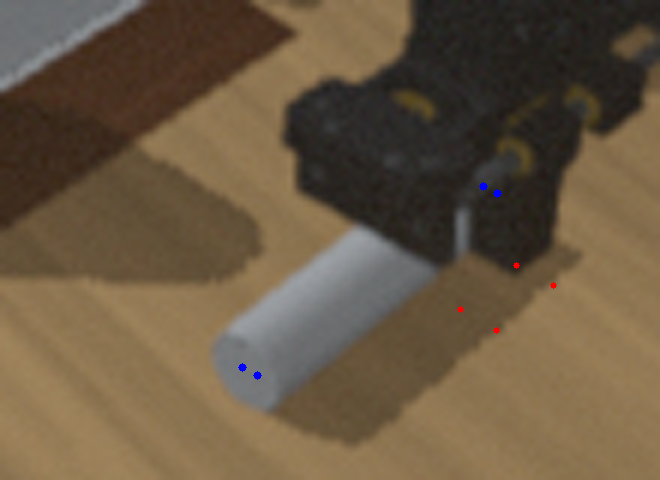

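Run:
```python
from h import *
from workcell import env
S=env.get_image("side");W=env.get_image("wrist");cv2.imwrite("pics/w_h.png",W["img"])
p=env.get_state()["eef_pos"];l=loc(p)
print(proj(W,p),proj(W,p+[0,0,.02]))
k=5;im=cv2.resize(S["img"][110:225,280:400],None,fx=k,fy=k,interpolation=cv2.INTER_CUBIC)
im=cv2.convertScaleAbs(im,alpha=2.2,beta=10)
cv2.imwrite("pics/h.png",im)
```

```text
[319.58441945 234.95937796] [319.57139856 249.42972643]
```

View pics/h.png

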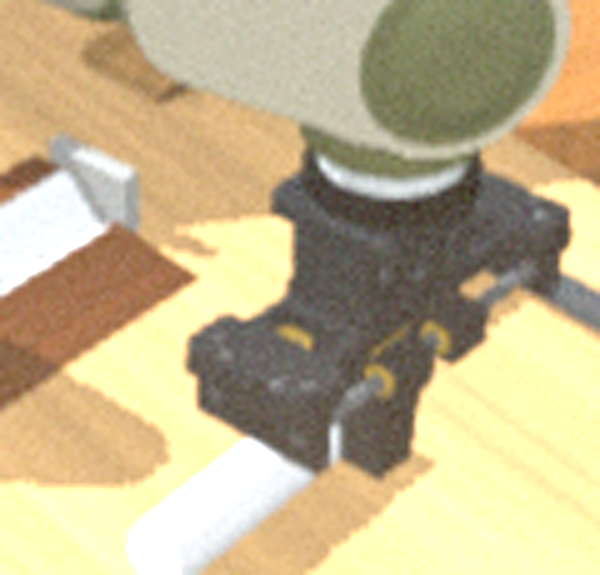

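View pics/w_h.png

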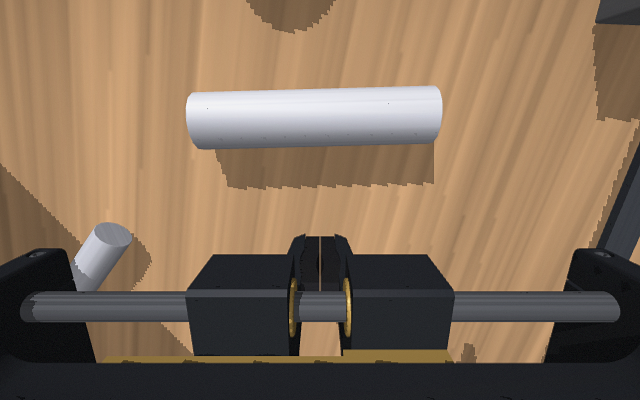

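The side view puts the closed finger tip near (356,204) px, about 5 px above where the nominal TCP projects (354,210). So the real tip is still about 15 mm higher. I touch the bench to settle it.

Run:
```python
from h import *
from workcell import env
env.movel(w(-.29,.054,.006),velocity=.1)
f0=None
for z in(.003,.0,-.003,-.006,-.009,-.012,-.015,-.018,-.021,-.024,-.027):
    try: env.movel(w(-.29,.054,z),velocity=.05)
    except env.PlanningError as e: print("plan",e);break
    s=env.get_state();print(z,s["eef_pos"][2].round(4),s["wrist_force"].round(1),round(s["time"],2))
    if s["wrist_force"][2]>4:break
show(env,"i")
```

```text
0.003 0.0033 [ 0.1 -0.7  0.8] 15.8
0.0 -0.0001 [ 0.5  0.1 -0.7] 16.05
-0.003 -0.0032 [ 0.1 -0.4 -0.5] 16.3
-0.006 -0.0062 [-0.   0.1  0.6] 16.55
-0.009 -0.0092 [ 0.3  0.4 -0. ] 16.8
-0.012 -0.0122 [-0.4  0.3 -0. ] 17.05
-0.015 -0.0152 [0.1 0.3 0.1] 17.3
-0.018 -0.0182 [-0.7  0.7  0.3] 17.55
-0.021 -0.0211 [0.7 0.6 0.2] 17.8
-0.024 -0.0213 [-11.9   3.1  23.7] 18.05
```

View pics/s_i.png

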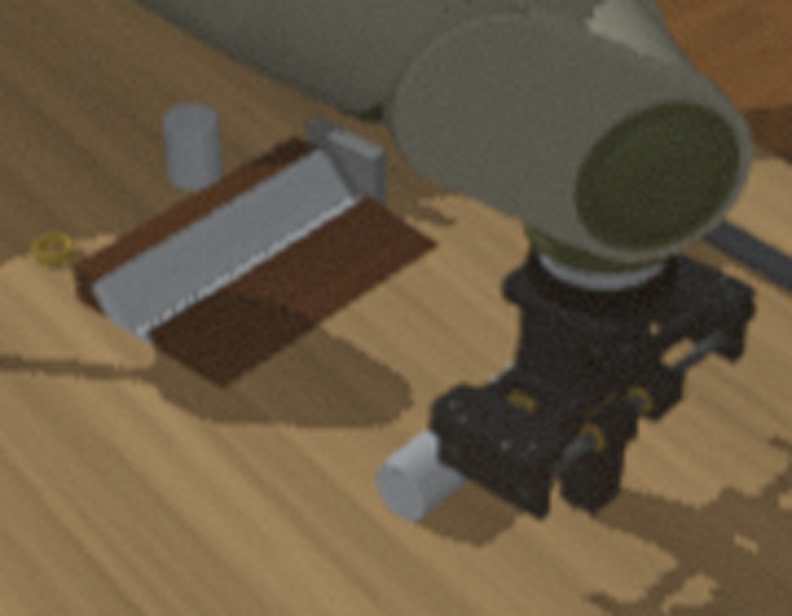

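The fingers really end about 21 mm above the reported TCP. I shift all heights by that and roll again, with the closed fingers at the bar's middle.

Run:
```python
from h import *
from workcell import env
env.movel(w(-.29,.054,-.008),velocity=.1)
T=env.get_image("side")
s=lambda u,v:(220+(u+.5)/4.4-.5,110+(v+.5)/4.4-.5)
print("near end",loc(ray(T,*s(405,488),.018)))
env.movel(w(-.18,.054,-.008),velocity=.05);st(env);show(env,"j")
```

```text
near end [-0.22251621  0.12689613]
20.86 tcp loc [-0.1801  0.054 ] [ 6.122e-01 -1.000e-04 -8.000e-03] F [-0.35  0.2   0.47] [-0.19  0.75  1.44 -0.    0.96 -0.39]
```

View pics/s_j.png

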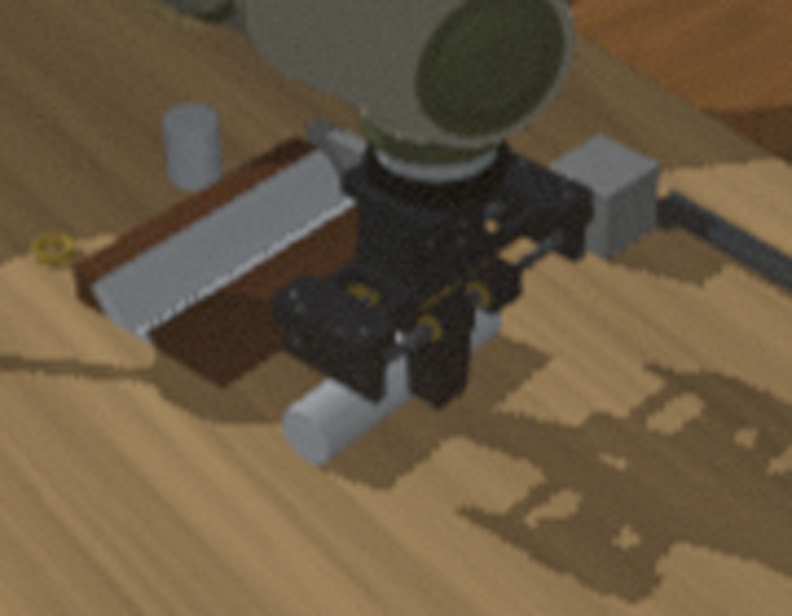

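View pics/t_j.png

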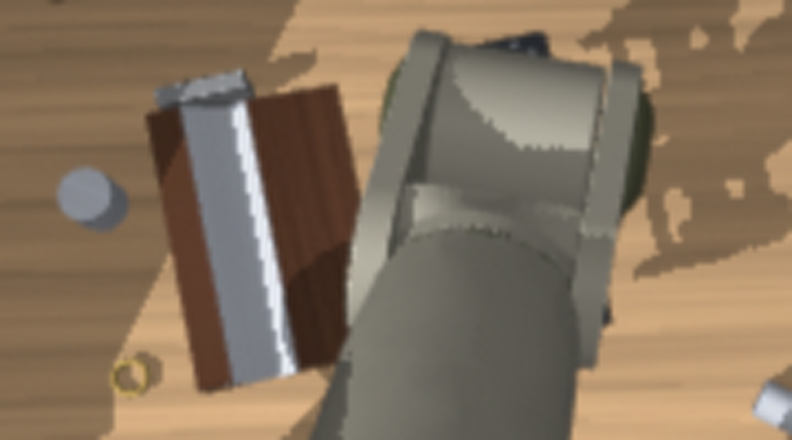

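Run:
```python
from h import *
from workcell import env
T=env.get_image("side")
s=lambda u,v:(220+(u+.5)/4.4-.5,110+(v+.5)/4.4-.5)
print("near end",loc(ray(T,*s(306,432),.018)))
env.movel(w(-.045,.054,-.001),velocity=.05);st(env);show(env,"k")
d=env.get_image("wrist");cv2.imwrite("pics/w_k.png",d["img"])
```

```text
near end [-0.15079475  0.12931132]
23.86 tcp loc [-0.0451  0.054 ] [ 0.5858  0.1323 -0.001 ] F [ 0.34 -2.38  1.86] [ 0.03  0.72  1.47  0.    0.95 -0.17]
```

View pics/s_k.png

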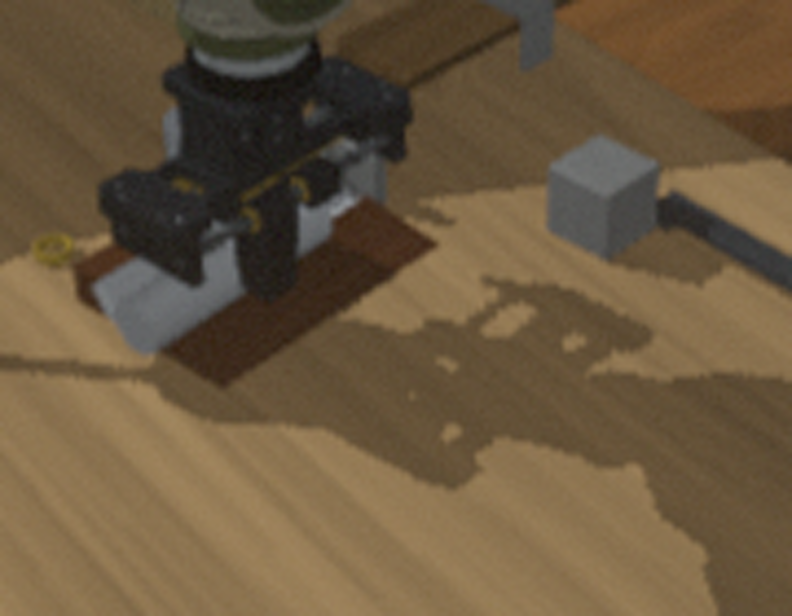

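View pics/w_k.png

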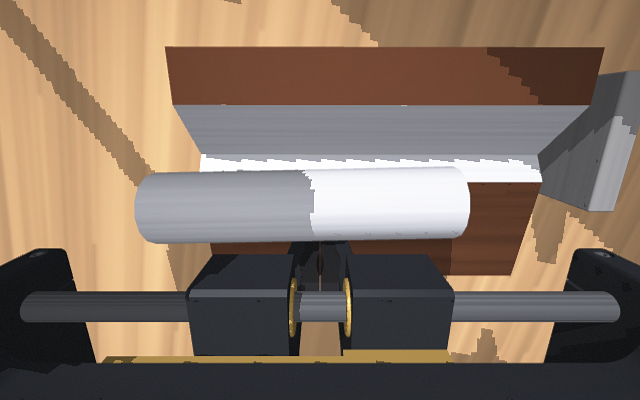

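In the wrist view the bar lies across (135–470, 205), parallel to the groove and right at the lip. I push it over.

Run:
```python
from h import *
from workcell import env
for x in(-.037,-.032,-.029):
    env.movel(w(x,.054,.0),velocity=.03);st(env)
d=env.get_image("wrist");cv2.imwrite("pics/w_l.png",d["img"])
```

```text
24.43 tcp loc [-0.0365  0.0543] [ 5.838e-01  1.407e-01 -3.000e-04] F [-0.25 -0.37  0.04] [ 0.04  0.72  1.47  0.    0.95 -0.16]
24.74 tcp loc [-0.0318  0.0541] [ 5.831e-01  1.454e-01 -1.000e-04] F [-0.46  0.14 -0.29] [ 0.05  0.72  1.47  0.    0.95 -0.15]
24.99 tcp loc [-0.0288  0.054 ] [0.5826 0.1483 0.    ] F [ 0.36  0.07 -0.25] [ 0.05  0.72  1.47  0.    0.95 -0.14]
```

View pics/w_l.png

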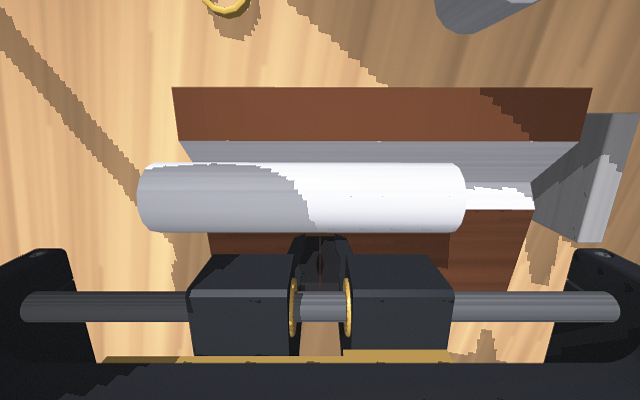

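The bar has dropped into the groove: it spans (137–465, 197) in the wrist view, resting on the far wall, with zero force on the fingers. Next is the end push.

Run:
```python
from h import *
from workcell import env
env.movel(w(-.05,.054,.004),velocity=.1)
env.movel(w(-.05,.054,.06),velocity=.2)
env.movel(w(0,.175,.06),velocity=.2);st(env)
show(env,"m")
d=env.get_image("wrist");cv2.imwrite("pics/w_m.png",d["img"])
env.movel(w(0,.175,-.003),velocity=.15);st(env)
show(env,"n")
```

```text
26.65 tcp loc [-0.0003  0.1743] [0.4591 0.1528 0.0598] F [ 0.2   0.28 -0.59] [ 0.08  0.42  1.81 -0.    0.92 -0.12]
27.37 tcp loc [-1.000e-04  1.745e-01] [ 0.4588  0.1529 -0.0026] F [-0.51 -0.3   0.12] [ 0.08  0.53  1.85  0.    0.77 -0.12]
```

View pics/s_n.png

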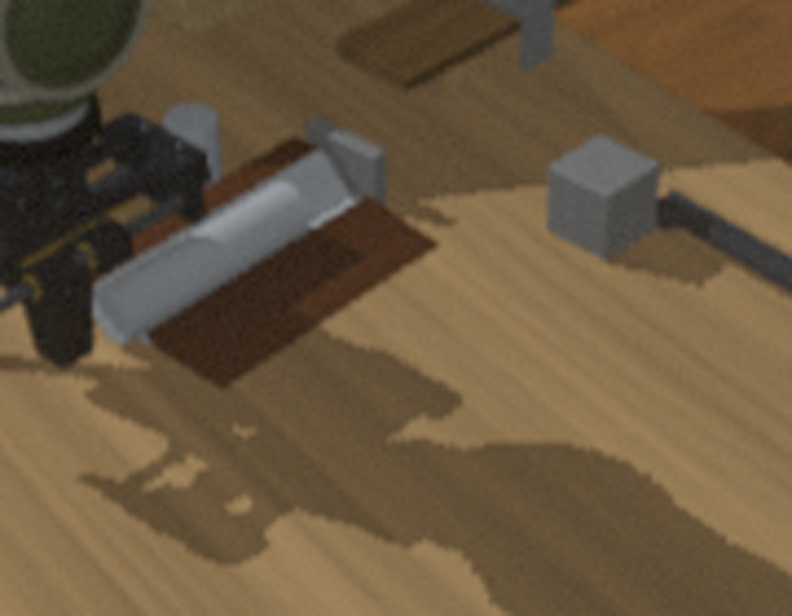

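View pics/t_n.png

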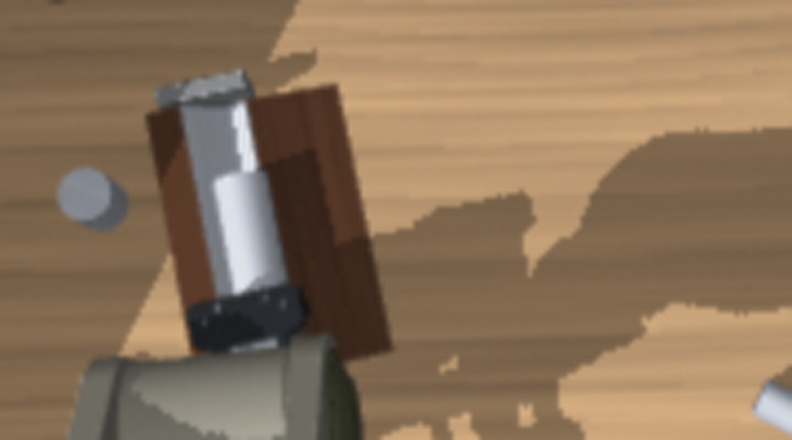

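View pics/w_m.png

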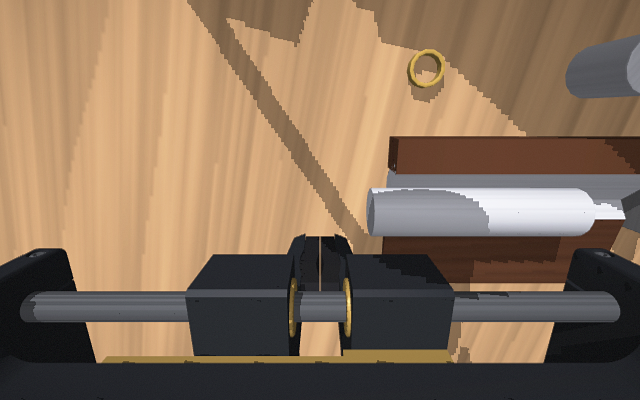

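Run:
```python
from h import *
from workcell import env
u=np.array(w(0,1,0))-np.array(w(0,0,0))
for y in(.145,.125,.108):
    env.movel(w(0,y,-.003),velocity=.05);st(env);print("axial",env.get_state()["wrist_force"]@u)
y=.108
while y>.07:
    y-=.003;env.movel(w(0,y,-.003),velocity=.03);s=env.get_state();f=s["wrist_force"]@u
    print(round(y,4),loc(s["eef_pos"]).round(4),"axial",round(f,2),s["wrist_force"].round(1),round(s["time"],2))
    if f>9 or np.linalg.norm(s["wrist_force"])>25: break
show(env,"o")
d=env.get_image("wrist");cv2.imwrite("pics/w_o.png",d["img"])
```

```text
28.22 tcp loc [-0.      0.1447] [ 0.488   0.1589 -0.0031] F [-1.74 -0.19  1.37] [ 0.09  0.58  1.76 -0.    0.81 -0.11]
axial 1.7443350298073277
28.77 tcp loc [-0.      0.1248] [ 0.5076  0.1627 -0.003 ] F [-0.07 -0.16 -0.41] [ 0.09  0.61  1.7   0.    0.84 -0.11]
axial 0.10484922066304327
29.26 tcp loc [-0.      0.1078] [ 0.5243  0.1661 -0.003 ] F [-0.16  0.39 -0.02] [ 0.09  0.64  1.64  0.    0.86 -0.1 ]
axial 0.08318823221975899
0.105 [0.    0.105] axial 0.98 [-1.  -0.2 -1.2] 29.51
0.102 [0.     0.1019] axial 1.68 [-1.6 -0.7  0.3] 29.76
0.099 [-0.      0.0987] axial 1.4 [-1.5  0.5  0.6] 30.01
0.096 [0.     0.0964] axial 4.76 [-4.8 -0.2  2.3] 30.26
0.093 [0.0001 0.0965] axial 22.3 [-21.3  -7.   15.9] 30.51
```

View pics/s_o.png

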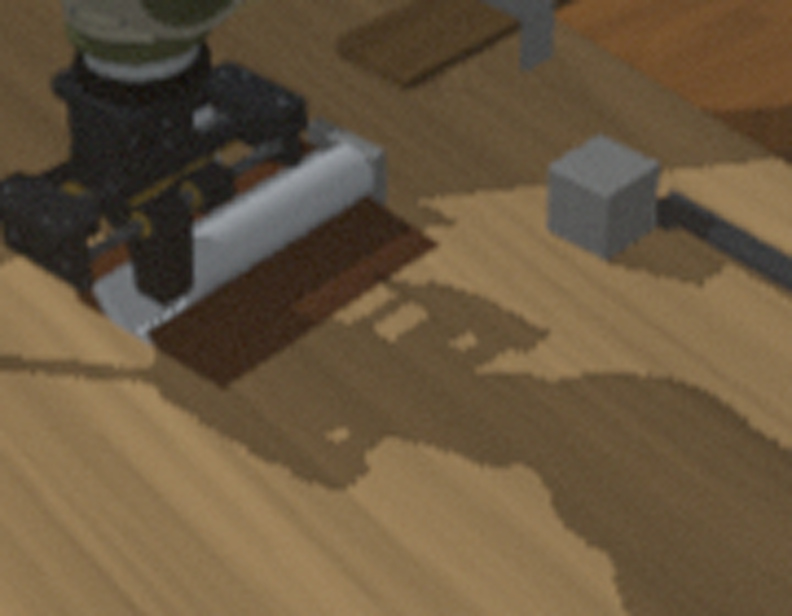

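View pics/w_o.png

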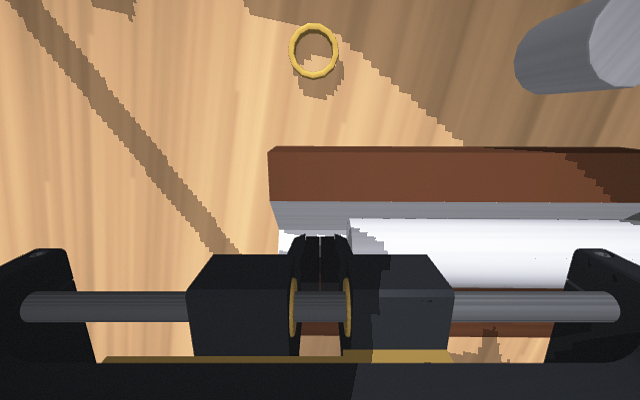

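The bar looks to be against the stop and the force rose sharply. I back off and check the gap at both ends.

Run:
```python
from h import *
from workcell import env
env.movel(w(0,.12,-.003),velocity=.1)
env.movel(w(0,.12,.08),velocity=.2)
env.movel(w(-.14,-.03,.10),velocity=.2);st(env)
d=env.get_image("wrist");cv2.imwrite("pics/w_p.png",d["img"])
show(env,"p")
```

```text
32.83 tcp loc [-0.1395 -0.0295] [0.6862 0.056  0.0995] F [ 0.23 -0.39  0.68] [-0.09  0.77  1.07  0.    1.3  -0.29]
```

View pics/w_p.png

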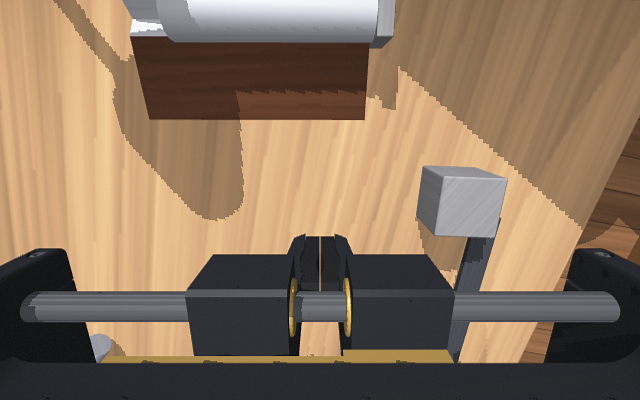

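View pics/s_p.png

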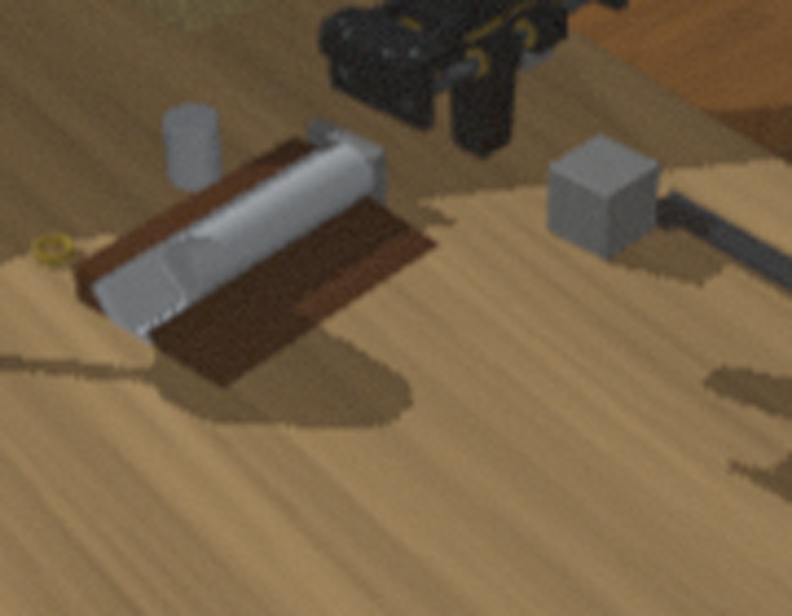

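View pics/t_p.png

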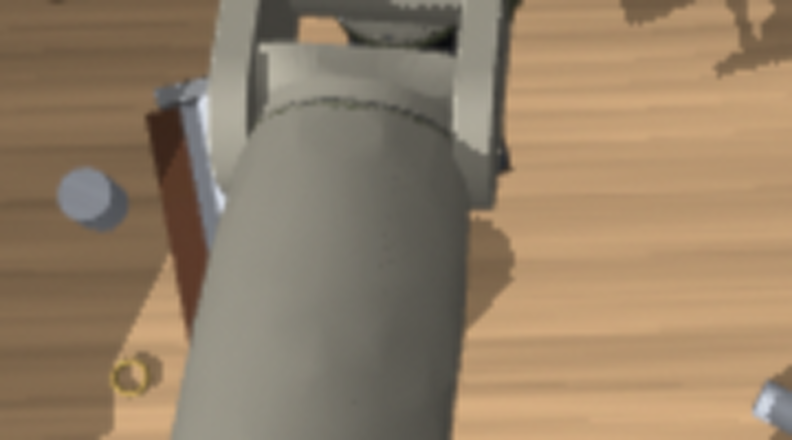

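Run:
```python
from h import *
from workcell import env
env.movel(w(-.2,-.05,.13),velocity=.2)
d=env.get_image("wrist")
cv2.imwrite("pics/w_q.png",cv2.resize(d["img"][0:110,90:430],None,fx=2.3,fy=2.3))
T=env.get_image("side");cv2.imwrite("pics/s_q.png",cv2.resize(T["img"][130:180,240:320],None,fx=9,fy=9,interpolation=cv2.INTER_CUBIC))
st(env)
```

```text
33.58 tcp loc [-0.1985 -0.0495] [0.7172 0.0021 0.1292] F [0.22 0.39 0.02] [-0.16  0.82  0.91  0.    1.41 -0.36]
```

View pics/w_q.png

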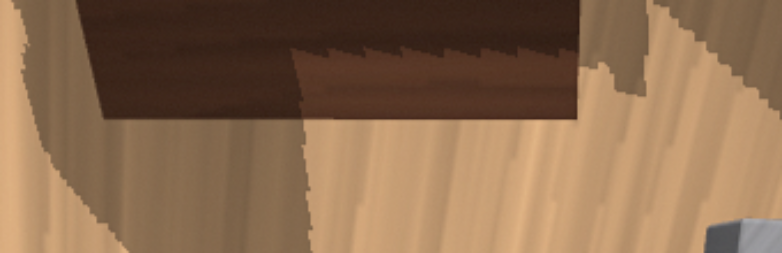

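View pics/s_q.png

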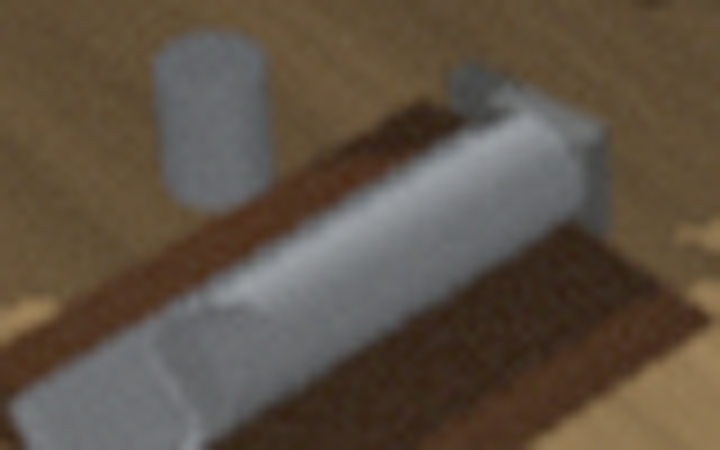

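Run:
```python
from h import *
from workcell import env
env.movel(w(-.10,-.07,.13),velocity=.2)
d=env.get_image("wrist")
cv2.imwrite("pics/w_r.png",cv2.resize(d["img"][0:180,100:420],None,fx=2.4,fy=2.4))
st(env)
```

```text
34.28 tcp loc [-0.1012 -0.0698] [0.7182 0.1014 0.1299] F [-0.04 -0.09  0.23] [-0.02  0.84  0.87 -0.    1.43 -0.22]
```

View pics/w_r.png

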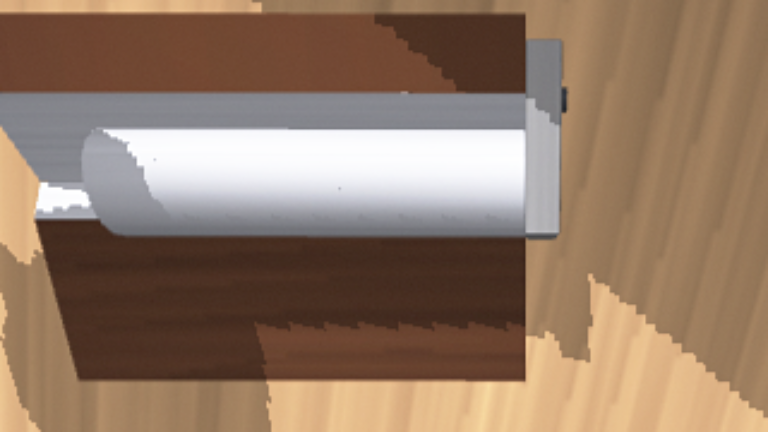

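From directly above the stop, the bar's end meets the stop face at about (526,182) with no visible gap, and the bar is parallel in the groove. I hand the job in.

Run:
```python
from workcell import env
print(env.finish_job())
```

```text
the job is handed in; nothing more can be done
None
```

The bar is in the V-block groove with its end against the steel stop. I handed the job in after about 34 s of robot time, with the robot touching nothing.

**What I did:** I rolled the bar along the bench by its side, up the ramp and over the lip into the groove. I then pushed its free end along the groove with closed fingers until it met the stop.

**What went wrong on the way:**
- **Finger height:** The first push failed because the fingers rode over the bar and left it partway along. A touch on the bench put the closed finger tips about 21 mm above the reported TCP. I corrected the heights and pushed again with the fingers closed.
- **Extra forces:** The ride-over and the bench touch pressed with about 18 to 27 N at the wrist, well under the limit.

**Last checks:**
- **At the stop:** The axial push was 1 to 2 N while the bar slid, then rose to 22 N with no further movement.
- **From above:** The wrist picture over the stop shows no gap between the bar's end and the stop face, and the bar lies parallel in the groove.
- **Disagreement:** The fingers stopped about 4 mm before the position I had predicted. I put this down to camera calibration and finger thickness, but did not confirm it.
- **Bystanders:** The offcut, ring and doming block look unmoved in the last pictures. I did not measure the others again.

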